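# Centre the egg timer on its display riser

### The job

The egg-shaped kitchen timer on the round black display riser stands off-centre. Nudge it with light taps of the fingertips until it stands upright in the middle of the riser, then take the hand away. Only push it: do not pinch or lift it, hit it hard, tip it over or knock it off, and leave the riser and everything else where they are.

Things in the scene. Friction and masses are not known exactly. Their poses are not given: they have to be found in the camera images.
- timer: The timer: white plastic egg with its blunt end down, loose, 100 to 200 g, 59 mm tall. It rests on a flat only 26 mm across and bulges to its greatest diameter, 48 mm, 17 mm above its underside; above that it narrows to a rounded top. It slides on the riser (friction coefficient about 0.4 to 0.65) when pushed level at its bulge with about 1 N; pushed higher up it wobbles and tips. Origin: centre of its underside, z up along its axis; its yaw does not matter.
- plinth_top (a point): Centre of the top face of the round display riser: a plain black plastic disc, 110 mm across, 40 mm tall, about 1 kg, standing loose on the table. z up; its yaw does not matter. The timer starts 18 to 32 mm off this centre, in any direction.
- plinth: The same round riser; origin: centre of its underside.
- egg_cup: Bystander: white ceramic egg cup, 48 mm across, 45 mm tall, near the round riser. Origin: centre of its underside.
- tin: Bystander: closed steel tin, 60 mm across, 50 mm tall, near the round riser. Origin: centre of its underside.
- shaker: Bystander: small steel salt shaker, 40 mm across, 56 mm tall, near the round riser. Origin: centre of its underside.
- mug: Bystander: white mug, 80 mm across without its handle, 90 mm tall, on the left. Origin: centre of its underside.
- carton: Bystander: small carton 90 x 70 x 110 mm tall, far left. Origin: centre of its underside.
- jar: Bystander: closed glass jar, 60 mm across, 85 mm tall, standing on a square black riser (130 mm wide, 60 mm tall, fixed) on the right. Origin: centre of its underside.
- spatula: Bystander: spatula about 280 mm long lying on the right. Origin: on its underside.
Things that resemble listed ones, but are neither listed nor needed, are in the scene too. Leave any purple or turquoise look-alike of the timer alone.

How it is judged:
At the end, for the whole second after the job is handed in: The timer stands upright (within 0.06 rad) and at rest on the round riser, its axis within 6 mm of the riser's centre; the riser is within 10 mm of where it stood (horizontal distance between timer and plinth_top below 0.006 m and angle between timer's own z axis and vertical below 0.06 rad and z of timer in the frame of plinth_top between -0.003 and 0.003 m and linear speed of timer below 0.01 m/s and angular speed of timer below 0.15 rad/s and distance of plinth from where it was at the start of the episode below 0.01 m); the robot touches nothing.
It fails at once if the timer is lifted more than 8 mm off the riser (z of timer in the frame of plinth_top above 0.008 m).
It fails at once if the timer is tipped by more than 0.45 rad or falls off the riser (angle between timer's own z axis and vertical above 0.45 rad or z of timer in the frame of plinth_top below -0.008 m).
It fails at once if the timer is pressed, pinched or hit with more than 5 N (contact force between the arm and timer above 5 N).
It fails at once if the timer is shot across the riser, faster than 0.3 m/s (linear speed of timer above 0.3 m/s).
It fails at once if the round riser is shifted by more than 10 mm, or a bystander by more than 15 mm (distance of plinth from where it was at the start of the episode above 0.01 m or distance of any of egg_cup, tin, shaker, mug, carton, jar, spatula from where it was at the start of the episode above 0.015 m).
It also fails if it takes over 35 s, if anything falls off the work surface, if the arm or the gripper's body presses on something with over 40 N, if the wrist force passes 120 N, or if a joint passes its speed limit or range.

### The arm

A 6-joint arm with a two-finger parallel gripper is mounted at the origin on the work surface. World frame = base frame: x ahead of the robot, y to its left, z up, the work surface at z = 0. Lengths are in m, angles in rad, forces in N, time in s.
With the tool pointing down it reaches from about 0.275 to 0.75 m from the base axis. Payload 10.2 kg.
Tool frame: the origin (TCP) lies between the finger pads; the fingertips stand 11 mm ahead of it and the grasp point (between the pads) lies 8 mm behind it; z points along the fingers, y is the direction in which the jaws open and shut (so a half turn about z gives the same grasp; the last joint's range is limited). The gripper opens to 88 mm and grips with 3 to 60 N. Pads are 18 mm wide; open, the fingers measure 123 mm over their backs; the gripper's body (75 mm by 187 mm) begins 45 mm behind the grasp point.
Start: joints at [1.122, 0.313, 1.498, -0, 1.331, -0.223], TCP at [0.118, 0.512, 0.25] pointing down, gripper open.
Joint ranges: [-2.94, 2.94], [-0.97, 2.17], [0.19, 2.56], [-1.23, 4.37], [0.02, 3.11], [-2.88, 2.88]. Speed limits (rad/s): [2.39, 2.39, 3.01, 3.14, 3.14, 3.14].

### API

Orientations are given as a unit quaternion [x, y, z, w].
In Python, from bench import arm, eyes, order gives the robot as it stands. The module is installed in compiled form; this text tells all that it offers.
- The arm moves only by the tool step_arm, never from a script. Its arguments are lists of equal length, an entry for each row: "slide": the shift along the tool's x, y, z in mm, a list of three; "dr": the turn, a rotation vector about the tool's x, y, z in rad, a list of three; "gripper": the finger opening in mm, from 0 to 88.1. A call has 1 to 8 rows; each row is the pose to reach, as a shift and turn from the pose commanded when the call began, along the tool's axes at that moment; what a row does not reach only later rows make up. A row lasts 1/12 s, in which the tool goes at most 41.7 mm and 7.16 degrees, less where a joint would pass 70% of its speed; a pose out of reach is approached as far as the arm can. A call with a gripper value outside its range is refused whole. The fingers move at their own pace and stop on an object; "squeeze" is the grip in N (left out, the last holds). Time passes only in rows, so rows that repeat a pose let the fingers close. It gives the time, the measured TCP pose, the force and the opening at its end, in the units of the state.
- arm.observe(): the state, without advancing time (a new reading comes with each control period).
- eyes.camera(name): name is "side" or "top"; returns (picture, depth): 384x512x3 uint8, red, green, blue; 384x512 float32, m along the optical axis (not along the pixel's ray), 0 where there is no reading.
- eyes.camera_params(name): a dict with "fx", "fy", "cx", "cy" (pixels), "camera_from_world" (4x4, takes a point from world to camera coordinates). Camera axes: x right, y down, z forward; pixel columns grow to the right and rows downward; lengths in m; the calibration is good to about 2 mm. A picture is of the moment at which its call begins. camera_params takes no time and is no camera call.
- order.hand_in(): hands the job in, once; it reports no verdict.
The state is a dict: "clock": time; "q": joint angles; "qd": joint speeds; "tau": joint torques, N m; "position": TCP position; "tcp_rot": TCP orientation; "force": force on the tool from outside, world axes, zero at the start; "ft_torque": the same for the moment, N m; "width": finger opening in m.
Only numpy, scipy, OpenCV 4.12 (cv2) and the standard library are available. Lean on these libraries where they do the work, as an engineer would, in place of code of your own. Each camera call takes 0.05 s, during which the arm holds its last target.

## Working session

There is one attempt and no reset: what is moved stays moved. The work goes in short steps, Python scripts to look and compute and a tool call to move; the robot and the scene stay as the last step left them, time stands still between calls to the robot, and variables do not carry over. Pictures are saved under pics/ and viewed, and the job is handed in when it is done.

Besides the shell and the picture viewer there is one more tool, called after "Request:" as name(argument=value, ...), one argument or row to a line, values as JSON. step_arm: Moves the arm, as the interface text tells. Its arguments: {"type":"object","properties":{"slide":{"type":"array"},"dr":{"type":"array"},"gripper":{"type":"array"},"squeeze":{"type":"number"}},"required":["slide","dr","gripper"]}

```bash
mkdir -p pics
cat > h.py <<'E'
import numpy as np, cv2
from bench import arm, eyes, order
def snap(name,tag):
    im,d=eyes.camera(name); cv2.imwrite(f'pics/{tag}.png',im[:,:,::-1]); np.savez(f'pics/{tag}.npz',im=im,d=d); return im,d
def world(name,u,v,z=None,depth=None):
    p=eyes.camera_params(name); T=np.linalg.inv(np.array(p["camera_from_world"]))
    r=np.array([(u-p["cx"])/p["fx"],(v-p["cy"])/p["fy"],1.0])
    if depth is not None: return (T@np.r_[r*depth,1])[:3]
    o=T[:3,3]; dd=T[:3,:3]@r
    return o+dd*(z-o[2])/dd[2]
def pix(name,P):
    p=eyes.camera_params(name); c=np.array(p["camera_from_world"])@np.r_[P,1]
    return p["fx"]*c[0]/c[2]+p["cx"],p["fy"]*c[1]/c[2]+p["cy"]
E
python3 - <<'E'
from h import *
s=arm.observe(); print(s["clock"],s["position"],s["tcp_rot"],s["force"],s["width"])
for n in("top","side"):
    snap(n,n+"0"); p=eyes.camera_params(n); print(n,p["fx"],np.linalg.inv(np.array(p["camera_from_world"])).round(3))
E
```

```text
0.0 [0.11744741 0.51145916 0.24918331] [ 1.12654552e-01  9.93634021e-01 -5.84031736e-04 -2.09463263e-04] [-0.1890272  -0.49781454 -0.22634824] 0.08816300565246744
top 419.4664216446553 [[-0.063 -0.977  0.201  0.274]
 [-0.998  0.061 -0.015  0.017]
 [ 0.002 -0.202 -0.979  1.232]
 [ 0.     0.     0.     1.   ]]
side 477.322867678839 [[ 0.92  -0.263  0.29   0.107]
 [-0.391 -0.6    0.697 -0.938]
 [-0.01  -0.755 -0.656  0.951]
 [ 0.     0.     0.     1.   ]]
```

View pics/top0.png

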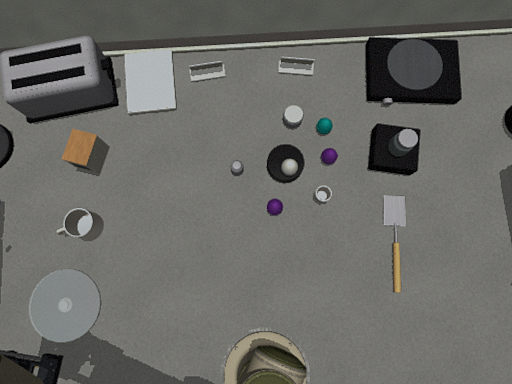

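View pics/side0.png

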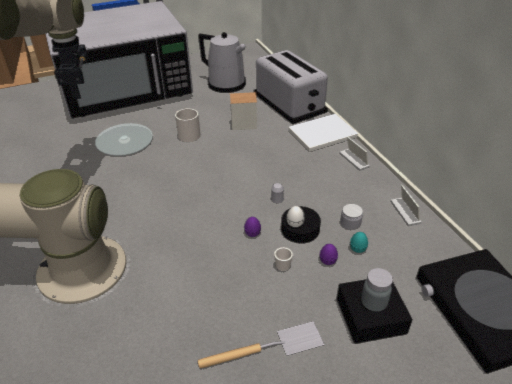

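Top: riser is the black disc at about (285,163), with the white egg at (289,168). Side: riser (301,224), egg (295,217). Purple and teal eggs, tin, shaker and cup stand around it. I'll enlarge both views.

Run:
```python
from h import *
a=np.load('pics/top0.npz')['im'][140:190,255:320]; b=np.load('pics/side0.npz')['im'][195:250,265:335]
f=lambda i:cv2.resize(i[:,:,::-1],None,fx=8,fy=8,interpolation=cv2.INTER_CUBIC)
cv2.imwrite('pics/tc0.png',f(a));cv2.imwrite('pics/sc0.png',f(b))
im=np.load('pics/top0.npz')['im'].astype(int); 
# disc: dark or white pixels in region vs table
g=im.sum(2)[135:195,255:320]
m=((g<120)|(g>420)).astype(np.uint8)
n,l,st,c=cv2.connectedComponentsWithStats(m)
for i in range(1,n):
    if st[i,4]>200: print('disc',st[i],c[i]+[255,135])
w=(g>330).astype(np.uint8); n,l,st,c=cv2.connectedComponentsWithStats(w)
for i in range(1,n):
    if st[i,4]>50: print('egg',st[i],c[i]+[255,135])
```

```text
disc [ 12  10  37  38 933] [284.21436227 162.11575563]
egg [   0    0   65   60 2554] [287.92678152 165.52349256]
egg [ 27  24  15  15 171] [289.28070175 165.76023392]
```

View pics/tc0.png

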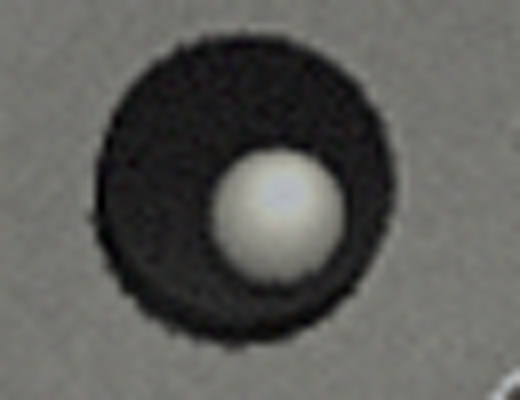

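View pics/sc0.png

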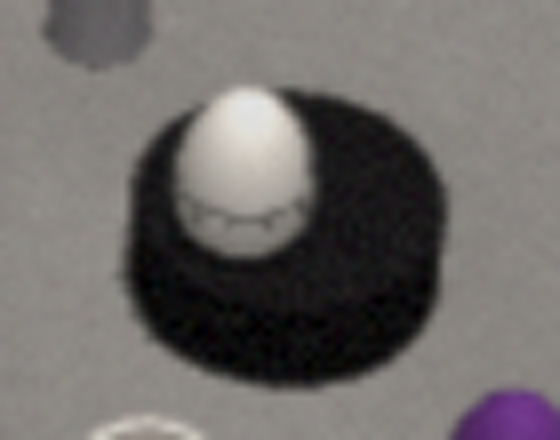

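```bash
cat > fit.py <<'E'
from h import *
from scipy.optimize import minimize
t=np.linspace(0,2*np.pi,60)
zs=np.r_[np.linspace(0,17,6),np.linspace(17,59,14)]
rs=np.where(zs<17,24*np.sqrt(np.clip(1-((17-zs)/20.2)**2,0,1)),24*np.sqrt(np.clip(1-((zs-17)/42)**2,0,1)))
def circ(x,y,z,r): return np.c_[x+r*np.cos(t),y+r*np.sin(t),np.full(60,z)]
EGG=np.vstack([circ(0,0,.04+z/1e3,r/1e3) for z,r in zip(zs,rs)])
RIS=np.vstack([circ(0,0,0,.055),circ(0,0,.04,.055)])
def proj(p,P):
    c=P@p["R"].T+p["t"]; return np.c_[p["fx"]*c[:,0]/c[:,2]+p["cx"],p["fy"]*c[:,1]/c[:,2]+p["cy"]]
def par(n):
    q=eyes.camera_params(n); M=np.array(q["camera_from_world"]); return dict(fx=q["fx"],fy=q["fy"],cx=q["cx"],cy=q["cy"],R=M[:3,:3],t=M[:3,3])
K=8
def hullmask(uv,x0,y0,w,h):
    m=np.zeros((h*K,w*K),np.uint8)
    hh=cv2.convexHull((((uv-[x0,y0]+.5)*K-.5)*16).round().astype(np.int32))
    cv2.fillConvexPoly(m,hh,255,shift=4)
    return cv2.resize(m,(w,h),interpolation=cv2.INTER_AREA)/255.
def fit(name,im,g0,fixr=None,ignore=None):
    p=par(name); P0=proj(p,np.array([[g0[0],g0[1],.03]]))[0]
    x0,y0=(P0-34).astype(int); w=h=68
    g=im[y0:y0+h,x0:x0+w].astype(float).mean(2)
    tab=100.
    # albedo-free: darkness
    D=np.clip((75-g)/(75-30),0,1)
    dist=None
    def cost(v):
        r=v[:2] if fixr is None else fixr; e=v[-2:]
        R=hullmask(proj(p,RIS+[r[0],r[1],0]),x0,y0,w,h); E=hullmask(proj(p,EGG+[e[0],e[1],0]),x0,y0,w,h)
        W=cv2.dilate(np.maximum(R,E),np.ones((7,7)))
        if ignore is not None: W=W*(1-ignore[y0:y0+h,x0:x0+w])
        return (W*(D-R*(1-E))**2).sum()
    v0=np.array(g0) if fixr is None else np.array(g0[2:])
    best=None
    for s in(.012,.004,.001):
        sim=np.vstack([v0]+[v0+s*np.eye(len(v0))[i] for i in range(len(v0))])
        o=minimize(cost,v0,method='Nelder-Mead',options=dict(initial_simplex=sim,xatol=1e-5,fatol=1e-4,maxiter=300)); v0=o.x
    v=o.x if fixr is None else np.r_[fixr,o.x]
    return v,o.fun
E
python3 - <<'E'
from fit import *
for n,(a,b,c,d) in dict(top=((285,161),.04,(289,166),.057),side=((301,220),.04,(295,217),.06)).items():
    im=np.load(f'pics/{n}0.npz')['im']; dd=np.load(f'pics/{n}0.npz')['d']
    r=world(n,*a,z=b); e=world(n,*c,z=d); print(n,r,e, world(n,*c,depth=dd[c[1],c[0]]))
    v,f=fit(n,im,[*r[:2],*e[:2]]); print((v*1e3).round(1),f,((v[2:]-v[:2])*1e3).round(1))
    # bystanders
for nm,u in dict(tin=(293,115),teal=(324,126),pur=(329,156),pur2=(275,207),cup=(322,194),shaker=(237,167)).items():
    D=np.load('pics/top0.npz')['d'][u[1],u[0]]; print(nm,world('top',*u,depth=D).round(3))
E
```

```text
top [ 0.5882332  -0.09662984  0.04      ] [ 0.56815272 -0.10539385  0.057     ] [ 0.55835573 -0.10132649  0.09619745]
[ 585.9  -96.9  565.7 -105.4] 27.378673539616763 [-20.1  -8.5]
side [ 0.58615699 -0.10169186  0.04      ] [ 0.56608192 -0.10294038  0.06      ] [ 0.55549102 -0.12220431  0.08055414]
[ 587.2  -95.5  565.5 -104.6] 58.5065974295746 [-21.7  -9.2]
tin [ 0.725 -0.13   0.05 ]
teal [ 0.686 -0.22   0.049]
pur [ 0.593 -0.225  0.05 ]
pur2 [ 0.452 -0.056  0.055]
cup [ 0.489 -0.202  0.006]
shaker [0.575 0.045 0.054]
```

```bash
cat > go.py <<'E'
from h import *
from scipy.spatial.transform import Rotation as R
def plan(target,heading=None):
    s=arm.observe(); r=R.from_quat(s["tcp_rot"]); 
    sl=r.inv().apply(np.array(target)-s["position"])*1e3
    out=[sl.round(1)]
    if heading is not None:
        h=np.deg2rad(heading); x=np.array([np.cos(h),np.sin(h),0]); z=np.array([0,0,-1.]); 
        g=R.from_matrix(np.c_[x,np.cross(z,x),z]); out.append((r.inv()*g).as_rotvec().round(4))
    print(s["clock"],s["position"].round(4),s["force"],'q',s["q"].round(3),'xaxis',r.as_matrix()[:,0].round(4),s["width"]); print(*out)
E
python3 - <<'E'
from go import *
e=np.array([.5656,-.105]); c=np.array([.5864,-.0962]); d=(c-e)/np.linalg.norm(c-e); print(d,np.rad2deg(np.arctan2(d[1],d[0])),np.linalg.norm(c-e))
a=np.rad2deg(np.arctan2(d[1],d[0])); print(e-.055*d)
plan([*(e-.055*d),.2],a+180)
E
```

```text
[0.92096725 0.38963999] 22.93210043758975 0.022584950741589005
[ 0.5149468 -0.1264302]
0.1 [0.1175 0.5115 0.2492] [-0.37242736  0.60719453 -0.82801621] q [ 1.122  0.313  1.498 -0.     1.331 -0.223] xaxis [-9.746e-01  2.239e-01  2.000e-04] 0.08820104777576916
[-530.2 -532.7   49.7] [-1.00e-03 -6.00e-04 -6.26e-01]
```

Request:
step_arm(
  slide=[
    [-530,-533,50],
    [-530,-533,50],
    [-530,-533,50],
    [-530,-533,50],
    [-530,-533,50],
    [-530,-533,50],
    [-530,-533,50],
    [-530,-533,50],
  ],
  dr=[
    [0,0,-0.626],
    [0,0,-0.626],
    [0,0,-0.626],
    [0,0,-0.626],
    [0,0,-0.626],
    [0,0,-0.626],
    [0,0,-0.626],
    [0,0,-0.626],
  ],
  gripper=[0,0,0,0,0,0,0,0],
)

```text
clock: 0.77
position: [0.28, 0.2513, 0.2295]
tcp_rot: [-0.199, 0.98, 0.0, 0.0]
force: [0.5, -0.1, 0.1]
width: 0.0368
```

```bash
python3 -c "
from go import *
plan([.5149,-.1264,.2],202.9)"
```

```text
0.7667 [0.28   0.2513 0.2295] [ 0.4686656  -0.09874569  0.10492306] q [ 0.417 -0.004  1.927  0.     1.218 -1.555] xaxis [-9.205e-01 -3.907e-01 -1.000e-04] 0.03679661926066623
[ -68.7 -439.5   29.5] [0.     0.0001 0.0017]
```

Request:
step_arm(
  slide=[
    [-69,-440,30],
    [-69,-440,30],
    [-69,-440,30],
    [-69,-440,30],
    [-69,-440,30],
    [-69,-440,30],
    [-69,-440,30],
    [-69,-440,30],
  ],
  dr=[
    [0,0,0],
    [0,0,0],
    [0,0,0],
    [0,0,0],
    [0,0,0],
    [0,0,0],
    [0,0,0],
    [0,0,0],
  ],
  gripper=[0,0,0,0,0,0,0,0],
)

```text
clock: 1.43
position: [0.4557, -0.0317, 0.207]
tcp_rot: [-0.198, 0.98, 0.0, -0.0]
force: [0.6, 0.6, -0.1]
width: 0.0005
```

Request:
step_arm(
  slide=[
    [-15,-109,8],
    [-15,-109,8],
    [-15,-109,8],
    [-15,-109,8],
    [-15,-109,8],
  ],
  dr=[
    [0,0,0],
    [0,0,0],
    [0,0,0],
    [0,0,0],
    [0,0,0],
  ],
  gripper=[0,0,0,0,0],
)

```text
clock: 1.85
position: [0.5113, -0.1248, 0.1984]
tcp_rot: [-0.198, 0.98, 0.001, -0.001]
force: [-1.0, 1.1, -0.4]
width: 0.0004
```

```bash
python3 -c "
from go import *
plan([.5149,-.1264,.062],202.9)
snap('side','side1')
im=np.load('pics/side1.npz')['im'][100:260,200:400]
cv2.imwrite('pics/s1c.png',cv2.resize(im[:,:,::-1],None,fx=4,fy=3.7))"
```

```text
1.85 [ 0.5113 -0.1248  0.1984] [-1.04751246  1.06316944 -0.38056868] q [-0.462  0.362  1.569  0.     1.213 -2.432] xaxis [-0.9216 -0.388   0.001 ] 0.0003587757180277069
[ -2.8  -3.1 136.4] [ 0.0014 -0.001  -0.0012]
```

View pics/s1c.png

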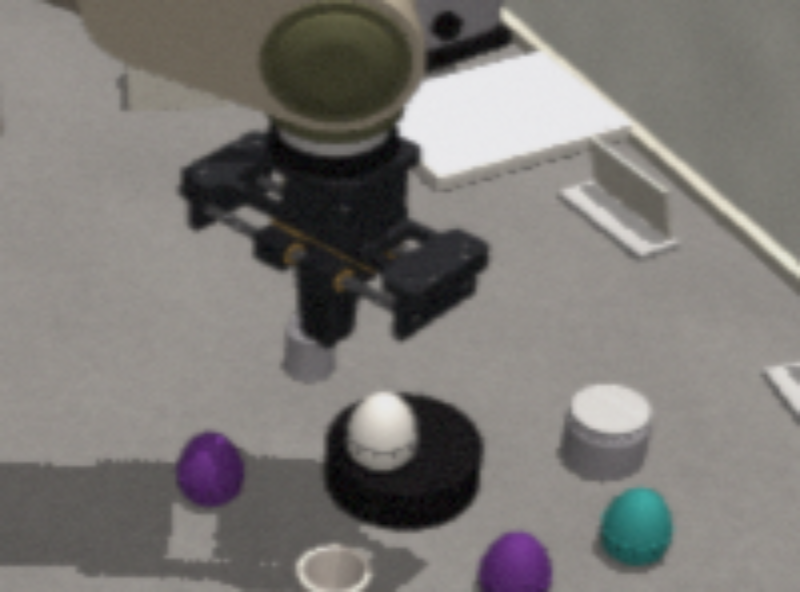

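Request:
step_arm(
  slide=[
    [-3,-3,40],
    [-3,-3,80],
    [-3,-3,110],
    [-3,-3,130],
    [-3,-3,136],
    [-3,-3,136],
  ],
  dr=[
    [0,0,0],
    [0,0,0],
    [0,0,0],
    [0,0,0],
    [0,0,0],
    [0,0,0],
  ],
  gripper=[0,0,0,0,0,0],
)

```text
clock: 2.4
position: [0.5147, -0.1245, 0.0627]
tcp_rot: [-0.199, 0.98, 0.001, -0.001]
force: [1.2, -0.3, -0.1]
width: 0.0004
```

```bash
python3 -c "
from go import *
snap('side','side2')
plan([.5149,-.1264,.062],202.9)
im=np.load('pics/side2.npz')['im'][150:270,230:370]
cv2.imwrite('pics/s2c.png',cv2.resize(im[:,:,::-1],None,fx=5,fy=5,interpolation=2))"
```

```text
2.45 [ 0.5155 -0.125   0.064 ] [-0.12543232  0.15580666 -0.03458998] q [-0.459  0.547  1.687  0.     0.908 -2.431] xaxis [-9.206e-01 -3.905e-01 -2.000e-04] 0.0004960191115522042
[ 1.1 -1.1  2. ] [-0.0002  0.0002  0.0015]
```

View pics/s2c.png

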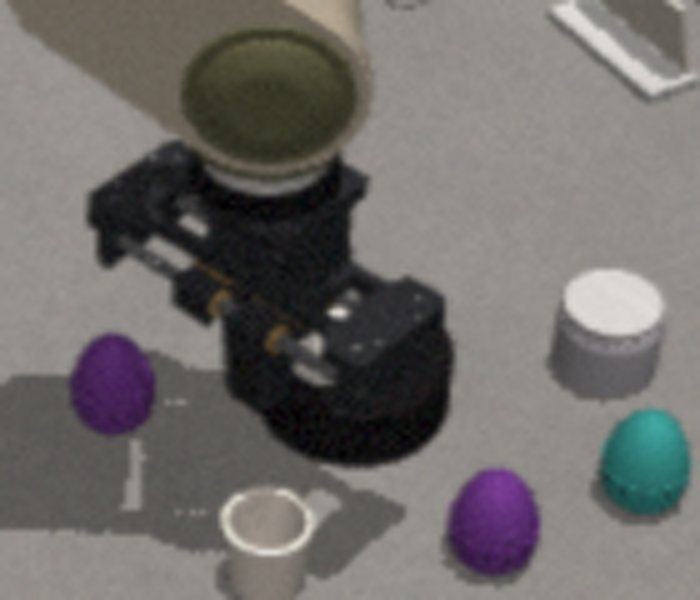

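Request:
step_arm(
  slide=[
    [-3,0,1],
    [-6,0,2],
    [-9,0,2],
    [-12,0,2],
    [-14,0,2],
    [-16,0,2],
    [-17,0,2],
    [-18,0,2],
  ],
  dr=[
    [0,0,0],
    [0,0,0],
    [0,0,0],
    [0,0,0],
    [0,0,0],
    [0,0,0],
    [0,0,0],
    [0,0,0],
  ],
  gripper=[0,0,0,0,0,0,0,0],
)

```text
clock: 3.12
position: [0.5321, -0.1186, 0.0613]
tcp_rot: [-0.199, 0.98, -0.0, -0.0]
force: [0.5, 0.2, 0.4]
width: 0.0003
```

Request:
step_arm(
  slide=[
    [-1,0,0],
    [-2,0,0],
    [-3,0,0],
    [-4,0,0],
    [-5,0,0],
    [-6,0,0],
    [-7,0,0],
    [-8,0,0],
  ],
  dr=[
    [0,0,0],
    [0,0,0],
    [0,0,0],
    [0,0,0],
    [0,0,0],
    [0,0,0],
    [0,0,0],
    [0,0,0],
  ],
  gripper=[0,0,0,0,0,0,0,0],
)

```text
clock: 3.78
position: [0.5394, -0.1155, 0.0612]
tcp_rot: [-0.199, 0.98, 0.0, -0.0]
force: [-0.6, -0.7, -0.6]
width: 0.0001
```

```bash
python3 -c "
from go import *
snap('side','side3');snap('top','top3')
plan([.5149,-.1264,.062],202.9)
im=np.load('pics/side3.npz')['im'][170:250,260:340]
im2=np.load('pics/top3.npz')['im'][130:210,245:325]
cv2.imwrite('pics/s3c.png',cv2.resize(np.hstack([im,im2])[:,:,::-1],None,fx=5,fy=5,interpolation=2))"
```

```text
3.8833 [ 0.5395 -0.1155  0.0613] [ 0.05368076 -0.33643915  0.4441044 ] q [-0.423  0.588  1.622  0.     0.932 -2.394] xaxis [-9.209e-01 -3.897e-01 -1.000e-04] 0.0005497343276525536
[26.9 -0.5 -0.7] [-0.0001  0.0001  0.0006]
```

View pics/s3c.png

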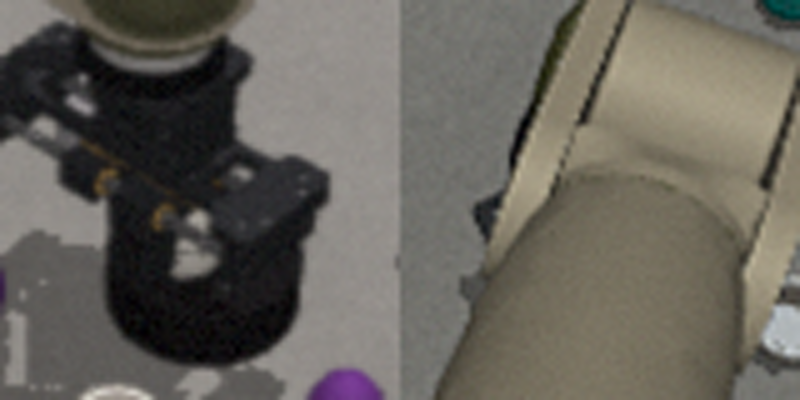

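The egg is partly visible in the side view, standing upright ahead of the fingers. I'll push 8 mm more, then back off and measure.

Request:
step_arm(
  slide=[
    [-1,0,0],
    [-2,0,0],
    [-3,0,0],
    [-4,0,0],
    [-5,0,0],
    [-6,0,0],
    [-7,0,0],
    [-8,0,0],
  ],
  dr=[
    [0,0,0],
    [0,0,0],
    [0,0,0],
    [0,0,0],
    [0,0,0],
    [0,0,0],
    [0,0,0],
    [0,0,0],
  ],
  gripper=[0,0,0,0,0,0,0,0],
)

```text
clock: 4.55
position: [0.5468, -0.1124, 0.0613]
tcp_rot: [-0.199, 0.98, 0.0, 0.0]
force: [-0.8, -1.4, 0.4]
width: -0.0002
```

```bash
python3 -c "
from go import *
plan([.5149,-.1264,.062],202.9)"
```

```text
4.55 [ 0.5468 -0.1124  0.0613] [-0.81963752 -1.42313847  0.3819295 ] q [-0.413  0.599  1.601  0.     0.941 -2.384] xaxis [-0.921  -0.3896 -0.    ] -0.0001950977250509137
[34.8 -0.5 -0.7] [0.     0.     0.0005]
```

Request:
step_arm(
  slide=[
    [2,0,0],
    [8,0,0],
    [18,0,-10],
    [30,0,-50],
    [50,0,-90],
    [70,0,-130],
    [80,0,-140],
    [80,0,-140],
  ],
  dr=[
    [0,0,0],
    [0,0,0],
    [0,0,0],
    [0,0,0],
    [0,0,0],
    [0,0,0],
    [0,0,0],
    [0,0,0],
  ],
  gripper=[0,0,0,0,0,0,0,0],
)

```text
clock: 5.22
position: [0.4726, -0.1449, 0.205]
tcp_rot: [-0.198, 0.98, -0.002, 0.002]
force: [1.0, 0.7, 0.2]
width: 0.0007
```

```bash
python3 -c "
from fit import *
from go import plan
im,_=snap('side','side4');t,_=snap('top','top4')
plan([.5149,-.1264,.062],202.9)
a=im[170:250,260:340]
b=t[130:210,245:325]
cv2.imwrite('pics/s4c.png',cv2.resize(np.hstack([a,b])[:,:,::-1],None,fx=5,fy=5,interpolation=2))
v,f=fit('side',im,[.587,-.0955,.577,-.1]); print((v*1e3).round(1),f,((v[2:]-v[:2])*1e3).round(1))
"
```

```text
5.3167 [ 0.4728 -0.1437  0.201 ] [ 0.3448165   1.14584202 -0.55582984] q [-0.533  0.29   1.661  0.     1.19  -2.503] xaxis [-9.213e-01 -3.888e-01 -4.000e-04] 0.0004968206308798751
[-45.5  -0.4 139.1] [-0.0003  0.0004 -0.0003]
[587.5 -94.9 577.4 -97.6] 58.263442943249004 [-10.1  -2.7]
```

View pics/s4c.png

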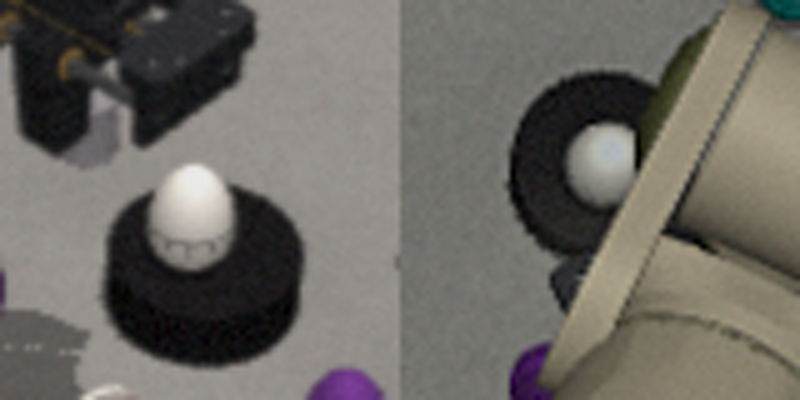

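```bash
python3 -c "
from go import *
c=np.array([.5868,-.0957]);a=np.deg2rad(14.5);d=np.array([np.cos(a),np.sin(a)]);p=c-d*(.0096+.052); print(p,'end',c-.0335*d)
plan([*p,.2],194.5)"
```

```text
[ 0.52716211 -0.11112341] end [ 0.55436705 -0.10408773]
5.3167 [ 0.4728 -0.1437  0.201 ] [ 0.3448165   1.14584202 -0.55582984] q [-0.533  0.29   1.661  0.     1.19  -2.503] xaxis [-9.213e-01 -3.888e-01 -4.000e-04] 0.0004968206308798751
[-62.8   8.8   1.1] [-0.0002  0.0004  0.1463]
```

Request:
step_arm(
  slide=[
    [-30,5,1],
    [-63,9,10],
    [-63,9,45],
    [-63,9,85],
    [-63,9,115],
    [-63,9,135],
    [-63,9,140],
    [-63,9,140],
  ],
  dr=[
    [0,0,0.1],
    [0,0,0.146],
    [0,0,0.146],
    [0,0,0.146],
    [0,0,0.146],
    [0,0,0.146],
    [0,0,0.146],
    [0,0,0.146],
  ],
  gripper=[0,0,0,0,0,0,0,0],
)

```text
clock: 5.98
position: [0.5266, -0.11, 0.0589]
tcp_rot: [-0.127, 0.992, 0.001, -0.002]
force: [0.2, -0.8, -0.2]
width: 0.0007
```

```bash
python3 -c "
from go import *
plan([.55437,-.1041,.0615],194.5)"
```

```text
5.9833 [ 0.5266 -0.11    0.0589] [ 0.19728029 -0.76303098 -0.22688665] q [-0.424  0.57   1.663  0.     0.914 -2.249] xaxis [-0.9678 -0.2519  0.0037] 0.0006723368681760828
[-28.3  -1.3  -2.7] [ 0.0031 -0.0037  0.0015]
```

Request:
step_arm(
  slide=[
    [-3,0,0],
    [-6,0,0],
    [-9,0,0],
    [-12,0,0],
    [-14,0,0],
    [-14,0,0],
  ],
  dr=[
    [0,0,0],
    [0,0,0],
    [0,0,0],
    [0,0,0],
    [0,0,0],
    [0,0,0],
  ],
  gripper=[0,0,0,0,0,0],
)

```text
clock: 6.48
position: [0.5416, -0.1072, 0.0616]
tcp_rot: [-0.127, 0.992, -0.0, 0.0]
force: [0.4, 0.0, -0.1]
width: 0.0006
```

```bash
python3 -c "
from go import *
plan([.55437,-.1041,.0615],194.5)"
```

```text
6.4833 [ 0.5416 -0.1072  0.0616] [ 0.40366718  0.0244075  -0.10879517] q [-0.408  0.588  1.621  0.     0.932 -2.233] xaxis [-9.678e-01 -2.518e-01 -7.000e-04] 0.000617409394554537
[-13.1  -0.2   0.2] [-0.0005  0.0007  0.0014]
```

Request:
step_arm(
  slide=[
    [-1.5,0,0],
    [-3,0,0],
    [-4,0,0],
    [-5,0,0],
    [-6,0,0],
    [-7,0,0],
    [-8,0,0],
    [-9,0,0],
  ],
  dr=[
    [0,0,0],
    [0,0,0],
    [0,0,0],
    [0,0,0],
    [0,0,0],
    [0,0,0],
    [0,0,0],
    [0,0,0],
  ],
  gripper=[0,0,0,0,0,0,0,0],
)

```text
clock: 7.15
position: [0.5499, -0.105, 0.0613]
tcp_rot: [-0.127, 0.992, 0.0, -0.0]
force: [-1.4, -0.1, 0.9]
width: 0.0001
```

Request:
step_arm(
  slide=[
    [-1,0,0],
    [-2,0,0],
    [-3,0,0],
    [-3.5,0,0],
    [-3.5,0,0],
  ],
  dr=[
    [0,0,0],
    [0,0,0],
    [0,0,0],
    [0,0,0],
    [0,0,0],
  ],
  gripper=[0,0,0,0,0],
)

```text
clock: 7.57
position: [0.5533, -0.104, 0.0612]
tcp_rot: [-0.127, 0.992, -0.0, 0.0]
force: [0.7, -0.0, 0.9]
width: 0.0004
```

```bash
python3 -c "
from go import *
plan([.55437,-.1041,.0615],194.5)"
```

```text
7.5667 [ 0.5533 -0.104   0.0612] [ 0.65137612 -0.02689499  0.91206396] q [-0.394  0.608  1.586  0.     0.948 -2.219] xaxis [-9.678e-01 -2.516e-01 -1.000e-04] 0.00042792674409452566
[-1.  -0.3 -0.3] [-0.      0.0001  0.0012]
```

Request:
step_arm(
  slide=[
    [2,0,0],
    [8,0,0],
    [18,0,-10],
    [35,0,-50],
    [60,0,-90],
    [90,0,-125],
    [120,0,-150],
    [150,0,-150],
  ],
  dr=[
    [0,0,0],
    [0,0,0],
    [0,0,0],
    [0,0,0],
    [0,0,0],
    [0,0,0],
    [0,0,0],
    [0,0,0],
  ],
  gripper=[0,0,0,0,0,0,0,0],
)

```text
clock: 8.23
position: [0.408, -0.1425, 0.215]
tcp_rot: [-0.127, 0.992, -0.002, 0.003]
force: [-0.1, -0.7, 0.6]
width: 0.0004
```

```bash
python3 -c "
from fit import *
from go import plan
im,_=snap('side','side5');t,_=snap('top','top5')
plan([.5149,-.1264,.062],202.9)
a=im[170:250,260:340]
b=t[130:210,245:325]
cv2.imwrite('pics/s5c.png',cv2.resize(np.hstack([a,b])[:,:,::-1],None,fx=5,fy=5,interpolation=2))
for n,i in (('side',im),('top',t)):
  v,f=fit(n,i,[.587,-.0955,.584,-.096]); print((v*1e3).round(1),f,((v[2:]-v[:2])*1e3).round(1))
"
```

```text
8.3333 [ 0.4052 -0.1424  0.2128] [ 0.74758754  0.03381515 -0.26883645] q [-6.120e-01  1.360e-01  1.822e+00 -1.000e-03  1.180e+00 -2.434e+00] xaxis [-0.9684 -0.2492 -0.0013] 0.00011064743829979941
[-110.   -11.5  150.9] [-0.0023  0.0011 -0.1478]
[587.5 -95.  585.6 -94.6] 54.92948266925927 [-1.9  0.4]
[585.9 -96.9 586.8 -93.7] 41.89696609882555 [0.9 3.2]
```

View pics/s5c.png

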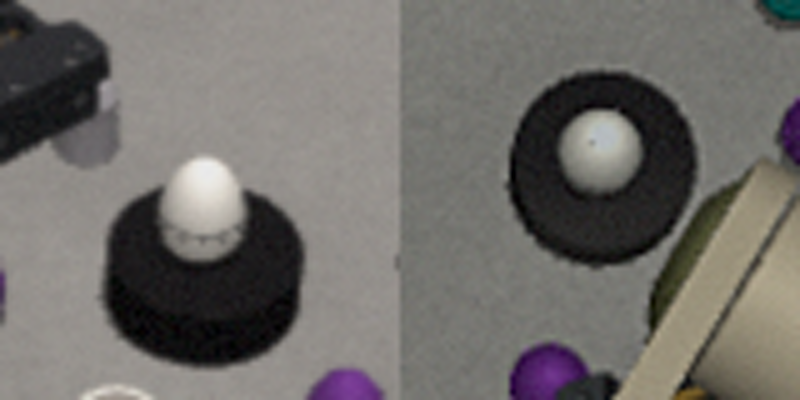

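Request:
step_arm(
  slide=[
    [30,30,-10],
    [60,60,-10],
    [60,100,-10],
    [60,140,-10],
    [60,180,-10],
    [60,180,-10],
  ],
  dr=[
    [0,0,0],
    [0,0,0],
    [0,0,0],
    [0,0,0],
    [0,0,0],
    [0,0,0],
  ],
  gripper=[0,0,0,0,0,0],
)

```text
clock: 8.83
position: [0.3026, 0.0223, 0.2209]
tcp_rot: [-0.13, 0.992, 0.001, 0.0]
force: [0.8, -0.5, 0.8]
width: 0.0004
```

```bash
sed -i 's/D=np.clip.*/D=np.clip((HI-g)\/(HI-LO),0,1)/; s/^K=8/K=8;HI=75.;LO=30./' fit.py; python3 -c "
import fit
from fit import *
from go import plan
im,_=snap('side','side6');t,_=snap('top','top6')
plan([.5149,-.1264,.062],202.9)
for n,i in (('side',im),('top',t)):
 for fit.HI,fit.LO in((75.,30.),(55.,30.),(65,40)):
  v,f=fit.fit(n,i,[.587,-.0955,.584,-.096]); print(n,(v*1e3).round(1),f,((v[2:]-v[:2])*1e3).round(1))
 uv=proj(par(n),np.vstack([RIS+[v[0],v[1],0],EGG+[v[2],v[3],0]]))
 x0,y0=(uv.mean(0)-35).astype(int)
 b=cv2.resize(i[y0:y0+70,x0:x0+70][:,:,::-1],None,fx=8,fy=8,interpolation=2)
 for P,col in((RIS+[v[0],v[1],0],(0,0,255)),(EGG+[v[2],v[3],0],(0,255,0))):
  h=cv2.convexHull(((proj(par(n),P)-[x0,y0]+.5)*8-.5).round().astype(np.int32)); cv2.polylines(b,[h],True,col,1)
 cv2.imwrite('pics/o6'+n+'.png',b)
"
```

```text
8.9333 [0.3045 0.0183 0.2212] [-0.52165248 -0.43490188  0.12019772] q [-0.331 -0.176  2.104 -0.     1.213 -2.16 ] xaxis [-9.669e-01 -2.550e-01 -5.000e-04] 0.0006495359527541694
[-166.4 -193.5  159.4] [-0.0004  0.0005 -0.1418]Traceback (most recent call last):
  File "<string>", line 9, in <module>
    v,f=fit.fit(n,i,[.587,-.0955,.584,-.096]); print(n,(v*1e3).round(1),f,((v[2:]-v[:2])*1e3).round(1))
        ^^^^^^^
AttributeError: 'function' object has no attribute 'fit'
```

```bash
cat > ana.py <<'E'
import fit as F, sys
from fit import np,cv2,RIS,EGG,par,proj
def ana(k,ov=True):
 for n in('side','top'):
  i=np.load(f'pics/{n}{k}.npz')['im']
  for F.HI,F.LO in((75.,30.),(55.,30.),(65,40)):
   v,f=F.fit(n,i,[.587,-.0955,.584,-.096]); print(n,(v*1e3).round(1),round(f,1),((v[2:]-v[:2])*1e3).round(1))
  x0,y0=(proj(par(n),RIS+[v[0],v[1],0]).mean(0)-35).astype(int)
  b=cv2.resize(i[y0:y0+70,x0:x0+70][:,:,::-1],None,fx=8,fy=8,interpolation=2)
  for P,col in((RIS+[v[0],v[1],0],(0,0,255)),(EGG+[v[2],v[3],0],(0,255,0))):
   h=cv2.convexHull(((proj(par(n),P)-[x0,y0]+.5)*8-.5).round().astype(np.int32)); cv2.polylines(b,[h],True,col,1)
  cv2.imwrite(f'pics/o{k}{n}.png',b)
ana(sys.argv[1])
E
python3 ana.py 6
```

```text
side [587.5 -95.1 585.6 -94.5] 51.6 [-1.9  0.5]
side [587.5 -94.3 584.9 -95.5] 76.3 [-2.6 -1.2]
side [587.4 -95.  585.9 -94.2] 56.1 [-1.5  0.8]
top [585.9 -97.  586.7 -93.8] 30.0 [0.8 3.2]
top [585.9 -97.1 586.2 -93.7] 63.6 [0.3 3.4]
top [585.9 -97.  586.5 -93.8] 28.8 [0.6 3.2]
```

View pics/o6side.png

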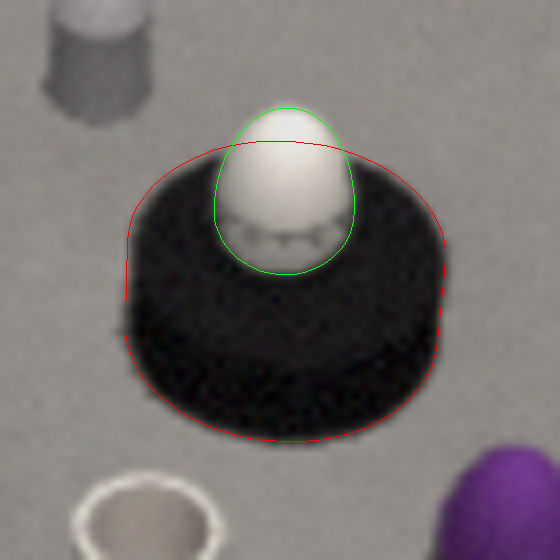

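View pics/o6top.png

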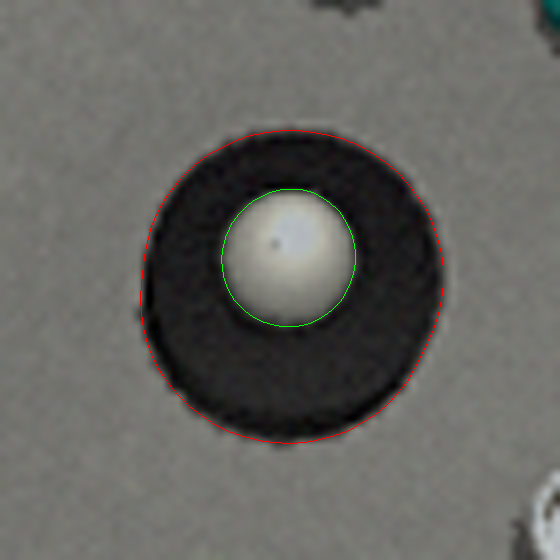

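Run:
```python
from h import *
from scipy.optimize import least_squares
for n in('top','side'):
    z=np.load(f'pics/{n}6.npz'); d=z['d']; p=eyes.camera_params(n); T=np.linalg.inv(np.array(p["camera_from_world"]))
    v,u=np.mgrid[0:384,0:512]; P=np.stack([(u-p["cx"])/p["fx"]*d,(v-p["cy"])/p["fy"]*d,d],-1)@T[:3,:3].T+T[:3,3]
    near=(np.hypot(P[...,0]-.587,P[...,1]+.096)<.05)&(d>0)
    top=P[near&(abs(P[...,2]-.04)<.006)]; E=P[near&(P[...,2]>.062)]
    dz=np.median(top[:,2])-.04
    def f(q):
        x=(E[:,2]-dz-q[2]-.057)/.042; r=np.hypot(E[:,0]-q[0],E[:,1]-q[1]); return (np.sqrt((r/.024)**2+x**2)-1)*.024
    o=least_squares(f,[.586,-.095,0],loss='soft_l1',f_scale=.002); print(n,len(top),len(E),'topz',dz,'egg',(o.x*1e3).round(1),np.abs(o.fun).mean())
```

```text
top 636 218 topz 0.0004690455906642202 egg [586.6 -94.4  -0.6] 0.0007624978472925227
side 470 240 topz 0.0010381312277736657 egg [584.7 -94.1  -0.9] 0.0011829262795968085
```

```bash
python3 -c "
from h import *
print(order.hand_in(), arm.observe()['clock'])"
```

```text
the job is handed in; nothing more can be done
the job is handed in; nothing more can be done
```

I nudged the timer to the middle of the riser with two slow pushes of the closed fingertips at its bulge. The first was about 14 mm and the second about 9 mm. I then took the hand well clear and handed in the job; the last clock reading before that was 8.9 s of the 35 s.

**Timer position:** the last checks with the hand away put the axis about 2–3.5 mm from the riser's centre, inside the 6 mm limit. The two cameras disagree:

| Camera | Outline fit, x / y off centre (mm) | Depth fit, x / y off centre (mm) |
|---|---|---|
| Top | +0.7 / +3.2 | +0.7 / +2.6 |
| Side | −1.9 / +0.5 | −2.8 / +0.9 |

Their average is about 2 mm off. I left it there, since every estimate was inside the limit.

**Upright and seated:** an upright timer model fits both views well, and its base comes out within 1 mm of the riser's top face. I did not measure tilt as a separate angle.

**Riser and bystanders:** the riser measured within about 0.5 mm of where it started. The bystanders looked undisturbed in the close-up views, but I did not re-measure them.

**Contact force:** the contacts were too light to stand out from the force sensor's noise of about 1 N, so I judged the pushes by the pictures and the arm's position.

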